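Push the rejected block through the sprung flap of the reject box

TASK

Of the two sanded wooden blocks on the steel ledge of the red reject box, post the one with the red dot into the box: hold the self-closing flap down with one finger and, while it is open, push the block over the ledge's edge with the other finger so that it drops inside. Push only: do not pick the block up. Leave the green-dotted block and everything else where they are, and let the flap close again.

Things in the scene. Friction and masses are not known exactly. Their poses are not given: they have to be found in the camera images.
- reject_box: Red steel reject box fixed to the bench, 330 mm long (x), 250 wide (y). Origin on the bench (z = 0) straight below the middle of the ledge's drop edge; its x axis is level and points from the ledge over that edge to mouth and hinge. All box coordinates below are in this frame, mm. Hollow: walls 4 thick at x = -150 and 180, y = +-125; floor top z = 5, also under the ledge.
- drop_edge (a point): Middle of the ledge's drop edge, at x = 0, y = 0, z = 130. The bare steel ledge is flat, top at z = 130, from x = -150 to 0, open at its near end (x = -150), with 12 mm high upstands along its sides (y beyond +-121). Beyond the edge the mouth (x 0 to 123, y -113 to 113) is covered by the flap; the cheeks beside it (y beyond +-114) slope up with the flap.
- flap_hinge (a point): Middle of the flap's hinge line, which runs along the box's y at x = 123, z = 177, far from the ledge (hinge rod and knuckles up to 8 mm radius). Behind it a flat red cap, x = 129 to 180, top at z = 183.
- flap_edge (a point): Middle of the flap's rolled lower edge, 8 mm thick, next to the drop edge: x = 6, y = 0, z = 134 when shut. The flap is a 4 mm aluminium plate with black ribs, 216 mm wide (y), 125 mm from hinge to edge, rising at 20 degrees from this edge to the hinge when shut. A block or finger shoved level against the shut edge jams and does not open it: press from above.
- flap (a joint): Flap angle, rad: 0 shut, 1.15 fully open (stop). Pressed from above it swings down into the box, its edge moving down and towards the hinge. With a fingertip about 8 mm above ledge height: tip at x = 50 opens it about 0.15, x = 60 0.2, x = 75 0.35, x = 90 0.55 rad. A spring shuts it when let go; it takes 2 N near its edge, up to 12 N near the hinge.
- reject_block: Rejected beech block, red dot 22 mm across on top: 36 mm (its x) by 60 (its y) by 26 high, about 50 g. Origin at the centre of its underside. Starts flat on the ledge, centre 45 to 75 mm before the drop edge and 45 to 70 mm left or right of the box's middle, its x within 0.25 rad of the box's x.
- pass_block: The same block with a green dot, passed: it stays on the ledge, about 115 mm beside the red-dotted one. Origin at the centre of its underside.
- dot_roll: Roll of red sticker dots, 40 mm across, 16 high, standing on the red cap behind the hinge. Origin at the centre of its underside. Bystander.
- tape: Yellow masking tape roll, 100 mm across, 24 high, flat on the bench. Origin at the centre of its underside. Bystander.
- cork_block: Cork hand sanding block 110 by 60 by 34 mm on the bench. Origin at the centre of its underside. Bystander.
- filler: White filler jar with a blue cap, 76 mm across, 85 high, on the bench. Origin at the centre of its underside. Bystander.
- discs: Stack of yellow sanding discs, 125 mm across, 20 high, on the bench. Origin at the centre of its underside. Bystander.
- caliper: Caliper 220 mm long, 12 high, lying on the bench to the left. Origin under its middle. Bystander.
- brush: Dusting brush with a wooden handle, about 200 mm long, lying on the bench near left, pointing ahead. Origin under its middle. Bystander.
There are look-alikes about, which are no part of the job. Leave any turquoise look-alike of the reject_block alone. Leave any blue or yellow look-alike of the pass_block alone.

How it is judged:
By the outcome, as a careful person would: the job done as asked, in the order asked, and still so for the second after the job is handed in, with the robot touching nothing.
It also fails if it takes over 45 s, if anything falls off the work surface, if the arm or the gripper's body presses on something with over 40 N, if the wrist force passes 120 N, or if a joint passes its speed limit or range.

ROBOT

A 6-joint arm with a two-finger parallel gripper is mounted at the origin on the work surface. World frame = base frame: x ahead of the robot, y to its left, z up, the work surface at z = 0. Lengths are in m, angles in rad, forces in N, time in s.
With the tool pointing down it reaches from about 0.4 to 0.825 m from the base axis. Payload 7 kg.
Tool frame: the origin (TCP) lies between the finger pads; the fingertips stand 8 mm ahead of it and the grasp point (between the pads) lies 11 mm behind it (arm.finger_overhang is the distance from the TCP to the fingertips, in m); z points along the fingers, y is the line along which they close (so a half turn about z gives the same grasp; the last joint's range is limited). The gripper opens to 88 mm and grips with 3 to 60 N. Pads are 19 mm wide; open, the fingers measure 130 mm over their backs; the gripper's body (78 mm by 193 mm) begins 47 mm behind the grasp point.
Start: joints at [1.478, 0.359, 0.012, 0, -1.224, -0.288], TCP at [0.251, 0.627, 0.235] pointing down, gripper open.
Joint ranges: [-3.07, 3.07], [-1.43, 2.12], [-1.02, 1.25], [-3.03, 1.67], [-3.05, -0], [-3.03, 3.03]. Speed limits (rad/s): [2.39, 2.39, 3.01, 3.14, 3.14, 3.14].

INTERFACE

Orientations are given as [roll, pitch, yaw] about the fixed x, y, z axes, in that order (R = Rz(yaw) Ry(pitch) Rx(roll)).
In Python, from station import arm gives the robot as it stands.
- The arm moves only by the tool move_arm, never from a script. Its argument "rows" is text: rows parted by semicolons, each of 7 numbers parted by spaces: the turn, a rotation vector about the tool's x, y, z in degrees, then the shift along the tool's x, y, z in m, then the finger opening in m, from 0 to 0.0876. A call has 1 to 8 rows; each row shifts and turns the commanded pose from where the row before left it, along the tool's axes as they then stand; what a row does not reach is not made up. A row lasts 1/8 s, in which the tool goes at most 62.5 mm and 10.7 degrees, less where a joint would pass 70% of its speed; a pose out of reach is approached as far as the arm can. A call is refused whole if a number of a shift passes 0.0625 or a number of a turn 10.7, either way. A call with a gripper value outside its range is refused whole. The fingers move at their own pace and stop on an object; "squeeze" is the grip in N (left out, the last holds). Time passes only in rows, so rows that do not move let the fingers close. It gives the time, the measured TCP pose, the force, the opening and the grip force at its end, in the units of the state.
- arm.get_state(): the state, without advancing time (a new reading comes with each control period).
- arm.grab_frame(name): name is "side" or "top"; returns (picture, depth): 384x512x3 uint8, blue, green, red; 384x512 float32, m along the optical axis (not along the pixel's ray), 0 where there is no reading.
- arm.camera_model(name): a dict with "mtx" (3x3 intrinsics, pixels), "camera_from_world" (4x4, takes a point from world to camera coordinates). Camera axes: x right, y down, z forward; pixel columns grow to the right and rows downward; lengths in m; the calibration is good to about 2 mm. A picture is of the moment at which its call begins. camera_model takes no time and is no camera call.
- arm.job_done(): hands the job in; it is judged then, once.
The state is a dict: "t": time; "q": joint angles; "qd": joint speeds; "joint_efforts": joint torques, N m; "eef_pos": TCP position; "ee_rot": TCP orientation; "force": force on the tool from outside, world axes, zero at the start; "moment": the same for the moment, N m; "width": finger opening in m; "gripper_force": force on a finger pad.
Only numpy, scipy, OpenCV 4.12 (cv2) and the standard library are available. Lean on these libraries where they do the work, as an engineer would, in place of code of your own. Each camera call takes 0.05 s, during which the arm holds its last target. There are 200 camera calls.

## Working session

There is one attempt and no reset: what is moved stays moved. The work goes in short steps, Python scripts to look and compute and a tool call to move; the robot and the scene stay as the last step left them, time stands still between calls to the robot, and variables do not carry over. Pictures are saved under pics/ and viewed, at most 10 in all, crops included, and the job is handed in when it is done.

Besides the shell and the picture viewer there is one more tool, called in YAML: its name, and indented under it one key for each argument. move_arm: Moves the arm, as the interface text tells. Its arguments: {"type":"object","properties":{"rows":{"type":"string"},"squeeze":{"type":"number"}},"required":["rows"]}

```bash
mkdir -p pics
python3 - <<'E'
from station import arm
import cv2,numpy as np
for n in("top","side"):
    p,d=arm.grab_frame(n); cv2.imwrite(f"pics/{n}0.png",p); np.save(f"pics/{n}0.npy",d)
    m=arm.camera_model(n); print(n,np.round(m["mtx"],1).tolist(),np.round(m["camera_from_world"],3).tolist())
s=arm.get_state();print(s["eef_pos"],s["ee_rot"],s["width"],s["t"])
E
```

```text
top [[408.3, 0.0, 256.4], [0.0, 408.3, 193.2], [0.0, 0.0, 1.0]] [[-0.006, -1.0, 0.003, -0.005], [-0.997, 0.006, -0.082, 0.523], [0.082, -0.004, -0.997, 1.362], [0.0, 0.0, 0.0, 1.0]]
side [[362.6, 0.0, 256.9], [0.0, 362.6, 188.9], [0.0, 0.0, 1.0]] [[0.984, -0.178, -0.009, -0.522], [-0.1, -0.51, -0.855, 0.133], [0.147, 0.842, -0.519, 0.994], [0.0, 0.0, 0.0, 1.0]]
[0.25072698 0.62624967 0.23370791] [ 3.14009946e+00 -1.42130145e-04 -3.80896258e-01] 0.08766492624146956 0.1
```

View pics/top0.png

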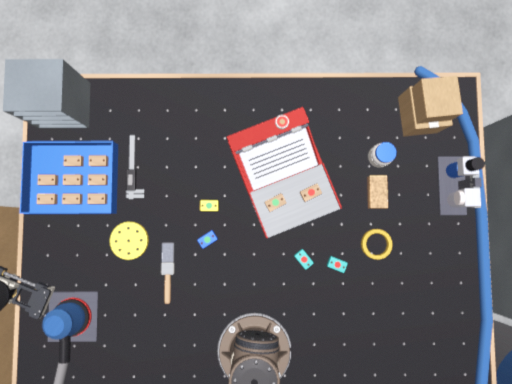

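View pics/side0.png

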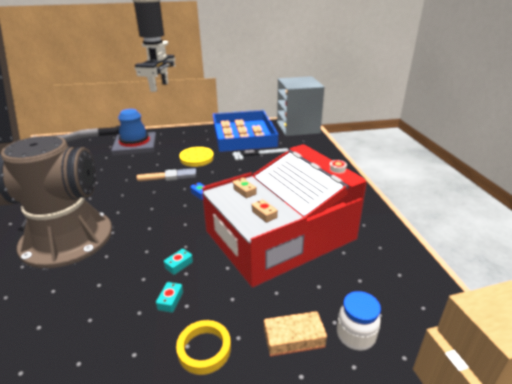

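The top view shows the box yawed about 20° to the left, with the ledge near (300,200), the green dot at (275,202) and the red dot at (311,192). The side view agrees: red dot at (265,205), green at (244,187). The turquoise, blue and yellow look-alikes lie on the bench.

```bash
cat > h.py <<'E'
import cv2,numpy as np
from station import arm
def ray(n,uv,z):
    m=arm.camera_model(n);T=m["camera_from_world"];R,t=T[:3,:3],T[:3,3];c=-R.T@t
    uv=np.atleast_2d(uv).astype(float)
    d=(np.c_[uv,np.ones(len(uv))]@np.linalg.inv(m["mtx"]).T)@R
    return c+d*((z-c[2])/d[:,2])[:,None]
def cloud(n,dep):
    m=arm.camera_model(n);T=m["camera_from_world"];v,u=np.mgrid[:384,:512]
    P=(np.stack([u,v,np.ones_like(u)],-1)@np.linalg.inv(m["mtx"]).T)*dep[...,None]
    return (P-T[:3,3])@T[:3,:3]
def blobs(mask,lo=8):
    k,l,s,c=cv2.connectedComponentsWithStats(mask.astype(np.uint8))
    return [(c[i],s[i][4],l==i) for i in range(1,k) if s[i][4]>=lo]
E
python3 - <<'E'
from h import *
for n,win in(("top",(225,345,105,240)),("side",(195,375,140,285))):
    p=cv2.imread(f"pics/{n}0.png");d=np.load(f"pics/{n}0.npy");W=cloud(n,d)
    w=np.zeros((384,512),bool);w[win[2]:win[3],win[0]:win[1]]=1
    h=cv2.cvtColor(p,cv2.COLOR_BGR2HSV)
    # ledge by height and low saturation
    m=w&(abs(W[...,2]-.13)<.008)&(h[...,1]<60)
    m=max(blobs(m),key=lambda b:b[1])[2]
    uv=np.argwhere(m)[:,::-1];X=ray(n,uv,.13)
    r=cv2.minAreaRect((X[:,:2]*1000).astype(np.float32));print(n,"ledge",r,np.median(W[m][:,2]));print(cv2.boxPoints(r).round())
    red=w&(h[...,1]>110)&((h[...,0]<8)|(h[...,0]>172))
    zz=W[...,2]
    for nm,mm in(("red",red&(abs(zz-.156)<.008)),("green",w&(h[...,1]>90)&(abs(h[...,0]-60.)<20))):
        for c,a,l in blobs(mm): print(nm,c.round(1),a,ray(n,c,.156).round(4),np.median(zz[l]).round(4))
    wood=w&(abs(zz-.156)<.007)&(h[...,1]>50)&(h[...,0]>4)&(h[...,0]<75)
    for c,a,l in blobs(cv2.morphologyEx((w&(abs(zz-.156)<.006)&(h[...,1]>45)).astype(np.uint8),cv2.MORPH_CLOSE,np.ones((3,3))),40):
        X=ray(n,np.argwhere(l)[:,::-1],.156);print("block",a,cv2.minAreaRect((X[:,:2]*1000).astype(np.float32)))
    cap=red&(abs(zz-.183)<.008)
    for c,a,l in blobs(cap,40):
        X=ray(n,np.argwhere(l)[:,::-1],.183);r=cv2.minAreaRect((X[:,:2]*1000).astype(np.float32));print("cap",a,r,cv2.boxPoints(r).round().tolist())
    cv2.imwrite(f"pics/{n}crop.png",cv2.resize(p[win[2]:win[3],win[0]:win[1]],None,fx=4,fy=4))
E
```

```text
top ledge ((501.31060791015625, -122.94882202148438), (172.2048797607422, 242.1502227783203), 21.33544158935547) 0.1294446185654198
[[ 377.  -41.]
 [ 465. -267.]
 [ 626. -204.]
 [ 537.   21.]]
red [313.3 145.1] 36 [[ 0.6597 -0.1842  0.156 ]] 0.1556
red [245.5 177.1] 16 [[0.5613 0.0255 0.156 ]] 0.1554
red [310.9 191.8] 37 [[ 0.5149 -0.1744  0.156 ]] 0.156
block 209 ((513.776611328125, -173.44293212890625), (32.794498443603516, 57.93730926513672), 26.159971237182617)
block 206 ((483.7431945800781, -64.59135437011719), (32.83279037475586, 58.074039459228516), 27.99108123779297)
cap 1151 ((703.1285400390625, -43.36231231689453), (53.409244537353516, 249.37452697753906), 21.850534439086914) [[632.0, 62.0], [725.0, -169.0], [774.0, -149.0], [682.0, 82.0]]
side ledge ((499.9830322265625, -122.39138793945312), (176.20306396484375, 239.89620971679688), 21.956756591796875) 0.13023170309023863
[[ 373.  -44.]
 [ 463. -267.]
 [ 627. -201.]
 [ 537.   22.]]
red [268.7 163.9] 39 [[0.5701 0.0262 0.156 ]] 0.1556
red [359.8 187.4] 50 [[ 0.7673 -0.1424  0.156 ]] 0.1554
red [332.2 199.1] 122 [[ 0.681  -0.1807  0.156 ]] 0.1559
red [264.  205.4] 28 [[ 0.5168 -0.1762  0.156 ]] 0.1569
green [244.2 183.4] 24 [[ 0.4866 -0.0674  0.156 ]] 0.1571
block 40 ((572.3616333007812, 26.19321632385254), (64.52774810791016, 12.657394409179688), 43.450828552246094)
block 193 ((484.2908935546875, -72.24017333984375), (38.055973052978516, 66.3769302368164), 24.843393325805664)
block 109 ((678.280517578125, -181.03253173828125), (98.76787567138672, 15.545300483703613), 22.157140731811523)
block 237 ((514.8115234375, -182.996337890625), (37.63512420654297, 60.451175689697266), 24.879169464111328)
cap 766 ((705.2194213867188, -48.91294860839844), (55.49510955810547, 257.1895751953125), 21.037921905517578) [[633.0, 61.0], [725.0, -179.0], [777.0, -159.0], [685.0, 81.0]]
```

View pics/topcrop.png

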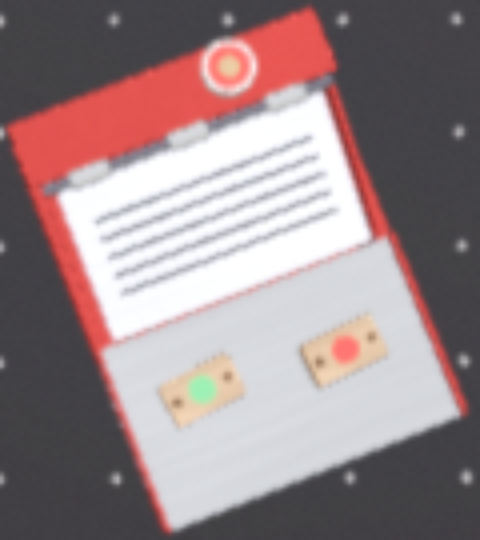

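move_arm:
  rows: "0 0 0 0 0 -0.03 0.0876; 0 0 0 0 0 -0.03 0.0876; 0 0 0 0.034 0.04 0 0.0876; 0 0 0 0.034 0.04 0 0.0876; 0 0 0 0.034 0.04 0 0.0876; 0 0 0 0.034 0.04 0 0.0876; 0 0 0 0.034 0.04 0 0.0876; 0 0 0 0.034 0.04 0 0.0876"

```text
t: 1.1
eef_pos: [0.3512, 0.3262, 0.2944]
ee_rot: [3.141, 0.0, -0.38]
force: [1.4, 0.1, 0.7]
width: 0.0874
gripper_force: 0.0
```

move_arm:
  rows: "0 0 0 0.034 0.04 0 0.0876; 0 0 0 0.034 0.04 0 0.0876; 0 0 0 0.034 0.04 0 0.0876; 0 0 0 0.034 0.04 0 0.0876; 0 0 0 0.034 0.04 0 0.0876; 0 0 0 0.034 0.04 0 0.0876; 0 0 0 0.034 0.04 0 0.0876; 0 0 0 0.034 0.04 0 0.0876"

```text
t: 2.1
eef_pos: [0.4847, -0.0719, 0.2945]
ee_rot: [-3.141, 0.0, -0.381]
force: [0.8, 0.7, 0.9]
width: 0.0875
gripper_force: 0.0
```

move_arm:
  rows: "0 0 9.3 0 0 0 0.0876; 0 0 9.3 0 0 0 0.0876; 0 0 9.3 0 0 0 0.0876; 0 0 9.3 0 0 0 0.0876; 0 0 9.3 0 0 0 0.0876; 0 0 0 0 0 0 0.0876"

```text
t: 2.85
eef_pos: [0.4844, -0.0702, 0.2943]
ee_rot: [3.141, 0.0, -1.191]
force: [0.2, 0.1, -0.5]
width: 0.0877
gripper_force: 0.0
```

```bash
cat >> h.py <<'E'
A=0.375; O=np.array([.560,-.100]); ex=np.array([np.cos(A),np.sin(A)]); ey=np.array([-ex[1],ex[0]])
def box(p): r=np.asarray(p)[:2]-O; return (1000*np.array([r@ex,r@ey])).round(1)
def st():
    s=arm.get_state();print("t",round(s["t"],2),s["eef_pos"].round(4),s["ee_rot"].round(4),"box",box(s["eef_pos"]),"F",np.round(s["force"],1),"w",round(s["width"],4));return s
E
python3 - <<'E'
from h import *
s=st(); print(ey, box([.514,-.174]),box(ray("top",[[282,121.5]],.199)[0]))
p,d=arm.grab_frame("side");cv2.imwrite("pics/s1.png",cv2.resize(p[60:300,170:400],None,fx=2.5,fy=2.5))
E
```

```text
t 2.85 [ 0.4844 -0.0702  0.2943] [ 3.1411e+00  2.0000e-04 -1.1914e+00] box [-59.4  55.4] F [ 0.2  0.1 -0.5] w 0.0877
[-0.36627253  0.93050762] [-69.9 -52. ] [157.1 -46.2]
```

View pics/s1.png

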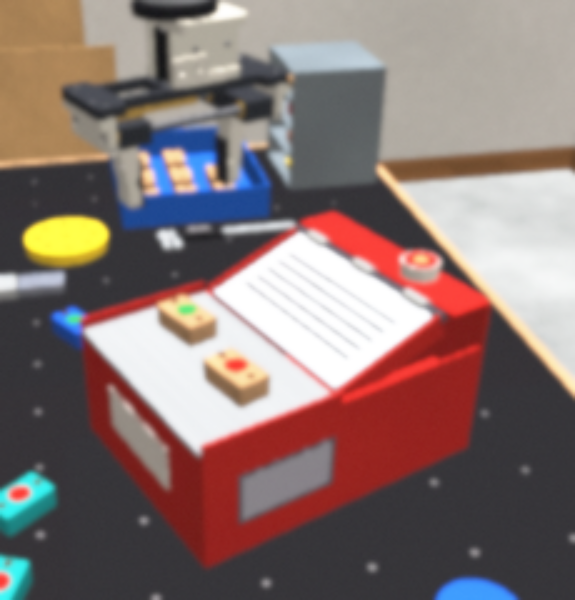

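Side view: gripper hovers above the green block, with the box unmoved. The red-dot block is at crop (236,372) and the flap is shut. Next I shift sideways over the red block and come down partway.

move_arm:
  rows: "0 0 0.3 0.036 -0.002 0 0.0876; 0 0 0 0.036 -0.002 0 0.0876; 0 0 0 0.035 -0.002 0 0.0876; 0 0 0 0 0 0.03 0.0876; 0 0 0 0 0 0.03 0.0876; 0 0 0 0 0 0.03 0.0876; 0 0 0 0 0 0.02 0.0876; 0 0 0 0 0 0 0.0876"

```text
t: 3.9
eef_pos: [0.5284, -0.1675, 0.183]
ee_rot: [3.138, 0.001, -1.195]
force: [0.4, -0.6, -0.3]
width: 0.0878
gripper_force: 0.0
```

Run:
```python
from h import *
s=st()
p,d=arm.grab_frame("side");cv2.imwrite("pics/s2.png",cv2.resize(p[100:260,190:380],None,fx=4,fy=3.75))
```

```text
t 3.9 [ 0.5284 -0.1675  0.183 ] [ 3.1384e+00  1.4000e-03 -1.1949e+00] box [-54.1 -51.2] F [ 0.4 -0.6 -0.3] w 0.0878
```

View pics/s2.png

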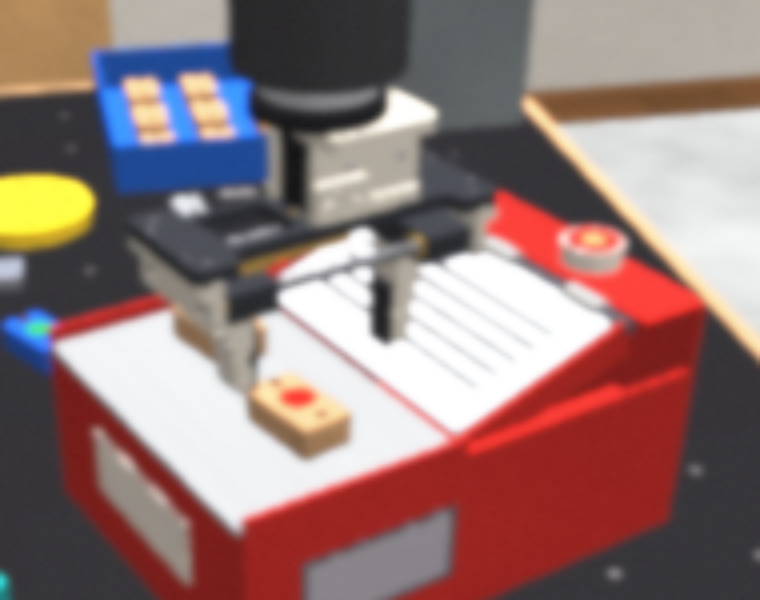

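Rear finger (crop 237,380) hangs behind the red block and the front finger (385,330) is over the flap's lower edge. Coming down to a tip height of 146 mm.

move_arm:
  rows: "0 0 0 0 0 0.015 0.0876; 0 0 0 0 0 0.014 0.0876; 0 0 0 0 0 0 0.0876"

```text
t: 4.32
eef_pos: [0.5285, -0.1675, 0.1542]
ee_rot: [3.139, 0.001, -1.197]
force: [0.5, 0.6, 0.2]
width: 0.088
gripper_force: 0.0
```

move_arm:
  rows: "0 0 0 0 -0.006 0.001 0.0876; 0 0 0 0 -0.006 0.001 0.0876; 0 0 0 0 -0.006 0.002 0.0876; 0 0 0 0 -0.006 0.002 0.0876; 0 0 0 0 0 0 0.0876"

```text
t: 4.95
eef_pos: [0.5523, -0.1586, 0.1494]
ee_rot: [-3.142, -0.0, -1.197]
force: [-0.8, 0.7, 2.2]
width: 0.0872
gripper_force: 0.8
```

Run:
```python
from h import *
s=st()
p,d=arm.grab_frame("side");cv2.imwrite("pics/s3.png",cv2.resize(p[100:260,190:380],None,fx=4,fy=3.75))
```

```text
t 4.95 [ 0.5523 -0.1586  0.1494] [-3.1415e+00 -1.0000e-04 -1.1973e+00] box [-28.7 -51.7] F [-0.8  0.7  2.2] w 0.0872
```

View pics/s3.png

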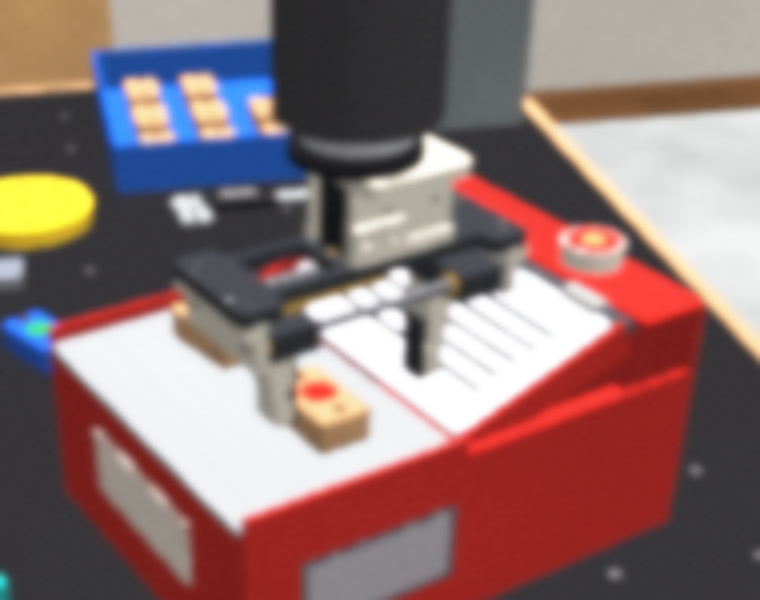

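The rear pad has the red block and is pushing it (crop 318,400), and the front fingertip (425,368) is just pressing on the flap. I carry on, lowering a little.

move_arm:
  rows: "0 0 0 0 -0.006 0.002 0.0876; 0 0 0 0 -0.006 0.001 0.0876; 0 0 0 0 -0.006 0 0.0876; 0 0 0 0 -0.006 0 0.0876; 0 0 0 0 -0.006 0 0.0876; 0 0 0 0 0 0 0.0876"

```text
t: 5.75
eef_pos: [0.5803, -0.1476, 0.1465]
ee_rot: [-3.141, -0.0, -1.197]
force: [-2.2, -0.1, 1.8]
width: 0.0878
gripper_force: 1.4
```

Run:
```python
from h import *
s=st()
p,d=arm.grab_frame("side");cv2.imwrite("pics/s4.png",cv2.resize(p[100:260,190:380],None,fx=4,fy=3.75))
```

```text
t 5.75 [ 0.5803 -0.1476  0.1465] [-3.1411e+00 -1.0000e-04 -1.1973e+00] box [  1.5 -51.7] F [-2.2 -0.1  1.8] w 0.0878
```

View pics/s4.png

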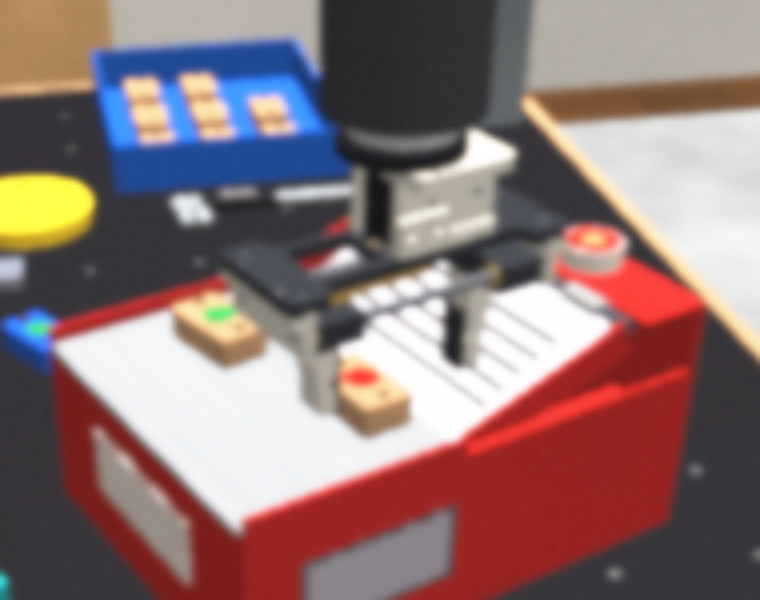

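Block is square at the drop edge and the flap is partly depressed under the front finger. Continuing.

move_arm:
  rows: "0 0 0 0 -0.007 0 0.0876; 0 0 0 0 -0.007 0 0.0876; 0 0 0 0 -0.006 0 0.0876; 0 0 0 0 -0.006 0 0.0876; 0 0 0 0 -0.005 0 0.0876; 0 0 0 0 -0.004 0 0.0876; 0 0 0 0 -0.003 0 0.0876; 0 0 0 0 0 0 0.0876"

```text
t: 6.8
eef_pos: [0.6123, -0.1346, 0.1452]
ee_rot: [3.136, 0.002, -1.198]
force: [-8.2, -2.8, 0.2]
width: 0.0877
gripper_force: 3.5
```

Run:
```python
from h import *
s=st()
p,d=arm.grab_frame("side");q,_=arm.grab_frame("top")
cv2.imwrite("pics/s5.png",np.hstack([cv2.resize(p[100:260,190:380],None,fx=2.8,fy=3.4),cv2.resize(q[105:241,225:345],(260,544))]))
```

```text
t 6.8 [ 0.6123 -0.1346  0.1452] [ 3.1359e+00  1.8000e-03 -1.1984e+00] box [ 36.  -51.3] F [-8.2 -2.8  0.2] w 0.0877
```

View pics/s5.png

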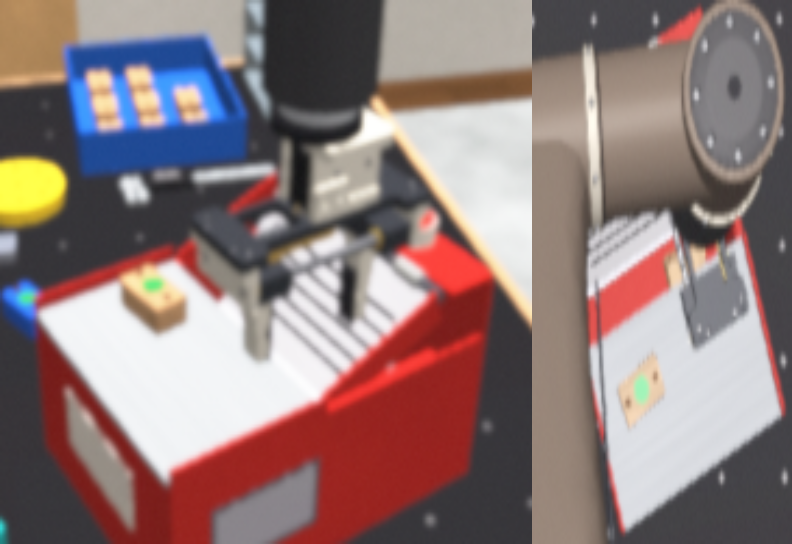

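The block has gone over the edge (top view sliver at crop 685,265); I check its depth.

Run:
```python
from h import *
for n,w in(("top",(225,345,105,240)),("side",(190,380,100,260))):
    p,d=arm.grab_frame(n);W=cloud(n,d);h=cv2.cvtColor(p,cv2.COLOR_BGR2HSV)
    r=W[...,:2]-O; bx=r@ex;by=r@ey
    m=(h[...,1]>40)&(h[...,0]>3)&(h[...,0]<30)&(bx>-.01)&(bx<.11)&(by>-.11)&(by<.0)&(W[...,2]<.14)&(W[...,2]>0)
    for c,a,l in blobs(m,6): print(n,c.round(),a,"x",np.percentile(bx[l],[5,50,95]).round(3),"y",np.percentile(by[l],[5,50,95]).round(3),"z",np.percentile(W[l][:,2],[5,50,95]).round(3),cv2.mean(p,l.astype(np.uint8))[:3])
st()
```

```text
top [289. 170.] 51 x [0.015 0.028 0.045] y [-0.04  -0.032 -0.024] z [0.007 0.039 0.046] (155.45098039215685, 183.45098039215685, 226.11764705882354)
top [301. 169.] 27 x [0.011 0.016 0.026] y [-0.082 -0.071 -0.062] z [0.036 0.041 0.045] (169.55555555555554, 196.0, 228.55555555555554)
t 7.0 [ 0.6124 -0.1346  0.1454] [ 3.1364e+00  1.8000e-03 -1.1985e+00] box [ 36.1 -51.3] F [-7.7 -1.8  0.2] w 0.0875
```

The block's top is at z ≈ 0.041 m, so it lies inside on the box floor (36 mm side up). I back off along the ledge to let the flap close gently, then lift away.

move_arm:
  rows: "0 0 0 0 0.008 0 0.0876; 0 0 0 0 0.012 -0.002 0.0876; 0 0 0 0 0.012 -0.003 0.0876; 0 0 0 0 0.012 -0.006 0.0876; 0 0 0 0 0.006 -0.01 0.0876; 0 0 0 0 0 -0.02 0.0876; 0 0 0 0 0 -0.04 0.0876; 0 0 0 0 0 -0.05 0.0876"

```text
t: 8.0
eef_pos: [0.5676, -0.1522, 0.2783]
ee_rot: [3.14, 0.001, -1.198]
force: [0.6, 0.2, 0.3]
width: 0.0876
gripper_force: 0.0
```

move_arm:
  rows: "0 0 0 -0.05 0 -0.02 0.0876; 0 0 0 -0.05 0 0 0.0876; 0 0 0 -0.05 0 0 0.0876; 0 0 0 -0.05 0 0 0.0876; 0 0 0 -0.05 0 0 0.0876; 0 0 0 0 0 0 0.0876; 0 0 0 0 0 0 0.0876; 0 0 0 0 0 0 0.0876"

```text
t: 9.0
eef_pos: [0.4776, 0.0797, 0.2976]
ee_rot: [3.141, -0.0, -1.199]
force: [1.1, 0.1, 0.7]
width: 0.0878
gripper_force: 0.0
```

Run:
```python
from h import *
s=st()
p,d=arm.grab_frame("side");q,_=arm.grab_frame("top")
cv2.imwrite("pics/s6.png",np.hstack([cv2.resize(p[100:300,150:400],(500,400)),cv2.resize(q[105:241,225:345],(300,400))]))
```

```text
t 9.0 [0.4776 0.0797 0.2976] [ 3.1414e+00 -1.0000e-04 -1.1988e+00] box [-10.9 197.4] F [1.1 0.1 0.7] w 0.0878
```

View pics/s6.png

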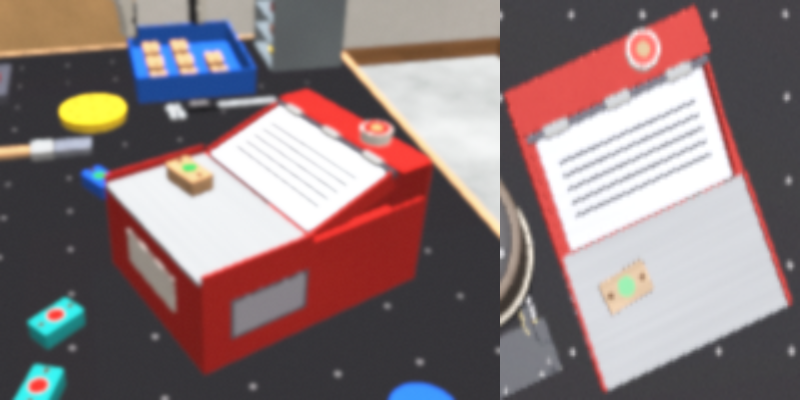

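The flap is shut and the red block is gone from the ledge. The green block (625,285) and the dot roll (643,47) are where they were, and the arm is clear of everything.

```bash
python3 -c "
from station import arm
print(arm.job_done())"
```

```text
the job is handed in; nothing more can be done
None
```

The red-dotted block was pushed over the edge into the reject box and lies on its floor; the flap has closed again, the green-dotted block and dot roll are where they were, and I handed the job in at about 9 s.

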